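# Charge a tube magazine with potted chokes and feed the first one

## Task

Load the two black potted chokes into the clear upright tube of the feeder, one on top of the other. Then push the feed slide fully forward by its knob so that the lower choke goes into the nest, and draw the slide fully back again so that the other choke drops to the foot of the tube. Leave the other things on the bench where they are.

Things in the scene. Friction and masses are not known exactly. Their poses are not given: they have to be found in the camera images.
- choke_a: potted choke: plain black moulded cylinder 56 mm across, 42 mm tall, 0.11 to 0.23 kg, with a grey resin top that carries two small flush brass inserts; stands upright on the brown case's lid at the start. Origin at the centre of the cylinder (21 mm above its underside), z along its axis. The two chokes are alike and may be loaded in either order
- choke_b: the second potted choke, the same as choke_a
- feeder: magazine feeder fixed to the bench: base plate 310 x 112 mm with a straight channel 60 mm wide and, over it, a clear upright tube with a steel funnel collar 90 mm across. Origin on the tube's axis at bench height; x along the channel in the forward (feeding) direction, z up; base from x = -195 to +115 mm. The slide with its knob is at the rear (x < 0), the nest at the front (x > 0)
- case: brown instrument case with a flat lid, 128 x 238 mm, lid 65 mm above the bench, fixed to the bench, origin at the centre of its underside, y along its length; the two chokes and the white tin stand on its lid in a row along y, about 78 mm apart between centres, in any order; nothing stands beside them across the row (along the case's x)
- tube_mouth (a point): centre of the funnel's rim, on the tube's axis, 142 mm above the bench: the opening is 76 mm wide and narrows over 11 mm to the tube's bore of 60 mm
- tube_foot (a point): point on the channel's floor (the bed, 12 mm above the bench) under the tube, on its axis. A choke dropped into the tube falls to the bed, the next one rests on it; the window between bed and tube block is 45 mm high
- nest (a point): centre of the nest on the bed (12 mm above the bench), 70 mm in front of the tube's axis; end stop 30 mm high right in front of it, rails 12 mm high at its sides; open above
- feed_slide (a joint): travel of the feed slide along the feeder's x, m: 0 = fully back (tube foot free), 0.075 = fully forward (pushed choke in the nest). It is a steel bar 58 mm wide and 41 mm high, which carries the upper choke while it is forward; it starts back, stays where it is left and takes 2 to 8 N to move
- slide_knob (a point): centre of the slide's upright round black knob, at the height to grip it, 90 mm above the bench: knob 25 mm across, from 15 mm below to 18 mm above this point; the slide's top is 37 mm below it. It lies 167 mm behind the tube's axis when the slide is back, 92 mm when it is forward
- grease_tin: squat white lidded tin, 62 mm across, 36 mm high, standing on the case's lid, origin at the centre of its underside: not part of the job, leave it
- meter: hand-held meter 165 x 82 x 43 mm lying on the bench, origin at the centre of its underside: leave it
- amber_driver: screwdriver with an amber handle, 218 mm long, lying on the bench near its front edge, origin at the middle of its length: leave it
Things that resemble listed ones, but are neither listed nor needed, are in the scene too. What is shaped like the choke_b but red is not meant.

How it is judged:
By the outcome, as a careful person would: the job done as asked, in the order asked, and still so for the second after the job is handed in, with the robot touching nothing.
It also fails if it takes over 61 s, if anything falls off the work surface, if the arm or the gripper's body presses on something with over 40 N, if the wrist force passes 120 N, or if a joint passes its speed limit or range.

## Robot

A 6-joint arm with a two-finger parallel gripper is mounted at the origin on a cart in front of the work surface, level with it; the furniture and walls round the work are solid. World frame = base frame: x ahead of the robot, y to its left, z up, the work surface at z = 0. Lengths are in m, angles in rad, forces in N, time in s.
With the tool pointing down it reaches from about 0.2 to 0.875 m from the base axis. Payload 3.4 kg.
Tool frame: the origin (TCP) lies between the finger pads; the fingertips stand 25 mm ahead of it and the grasp point (between the pads) lies 6 mm ahead of it (r.nose_length is the z of the fingertips in the tool frame, in m); z points along the fingers, y is the line along which they close (so a half turn about z gives the same grasp; the last joint's range is limited). The gripper opens to 94 mm and grips with 3 to 60 N. Pads are 16 mm wide; open, the fingers measure 119 mm over their backs; the gripper's body (75 mm by 177 mm) begins 78 mm behind the grasp point.
Start: joints at [1.191, 0.276, 1.505, -0, 1.361, -0.121], TCP at [0.147, 0.556, 0.23] pointing down, gripper open.
Joint ranges: [-2.89, 2.89], [-0.75, 2.08], [0.22, 2.7], [-1.18, 4.32], [0.11, 2.71], [-2.7, 2.7]. Speed limits (rad/s): [2.57, 2.57, 3.14, 3.14, 3.14, 3.14].

## Interface

Orientations are given as a unit quaternion [w, x, y, z].
In Python, from plant import r, gripper_to, inverse_kinematics, vision, models, telemetry gives the robot as it stands. Calls block until the motion is done:
- r.move_to(position, orientation): joint-space move of the TCP to a pose.
- r.move_l(position, rot=None, vel=0.15, guard=None): straight line of the TCP; rot=None keeps the orientation; vel is the mean speed in m/s. With guard (N) it stops when the force on the tool has changed by that much, and returns True; else False.
- r.movej(angles): joint-space move.
- gripper_to(opening, f_grip=None): finger opening in m; f_grip is the grip in N (None keeps the last); returns when the fingers have stopped.
- r.hold(seconds).
- inverse_kinematics(position, orientation): joint angles nearest the present ones, or None.
- vision.snapshot(name): name is "scene" or "top" or "wrist"; returns the picture (384x512x3 uint8, red, green, blue); there is no depth.
- vision.get_calibration(name): a dict with "fx", "fy", "cx", "cy" (pixels), "D" ([k1, k2, p1, p2, k3] as OpenCV has them; the pictures are not rectified), "position" and "orientation" of the camera in the world. Camera axes: x right, y down, z forward; pixel columns grow to the right and rows downward; lengths in m; the calibration is good to about 2 mm. A picture is of the moment at which its call begins: read the wrist's pose just before it. get_calibration takes no time and is no camera call; for the wrist camera it gives the pose at the moment of the call.
A pose or a line that the arm cannot do raises r.PlanningError and nothing moves.
- r.sign_off(): hands the job in; it is judged then, once.
Trained networks look in the newest picture that a camera, given by its name, has taken for a name from the list of things; names that differ only in an ending like _2 or _b are one class to them, and where a whole thing is asked for, a point or a joint stands for the part that bears it (a point fixed in the world has none). Each returns a list of dicts, best first, with "score" (0 to 1); they miss things now and then, are a little off and sometimes report something else, mostly with a low value. They report only what shows in the picture. A call takes as long as a camera call. They do not tell look-alikes from the thing itself.
- models.boxes_of(thing, camera): "at" ([x, y, z] in m, in world coordinates, good to about 4 mm: the middle of the surface that is visible of it).
- models.regions_of(thing, camera): "pixels" (384x512 bool, what is visible of it).
- models.mark_of(thing, camera): "at" ([x, y, z] in m, in world coordinates, good to about 4 mm: a listed point, or the origin of a listed thing).
Readings, each from a call of its own:
- telemetry.current_t(): time.
- telemetry.current_joints(): joint angles.
- telemetry.current_dq(): joint speeds.
- telemetry.current_joint_efforts(): joint torques, N m.
- telemetry.current_ee_pos(): TCP position.
- telemetry.current_tool_rot(): TCP orientation.
- telemetry.current_wrist_force(): force on the tool from outside, world axes, zero at the start.
- telemetry.current_torque(): the same for the moment, N m.
- telemetry.current_opening(): finger opening in m.
- telemetry.current_finger_force(): force on a finger pad.
Only numpy, scipy, OpenCV 4.12 (cv2) and the standard library are available. Lean on these libraries where they do the work, as an engineer would, in place of code of your own. Each camera call takes 0.05 s, during which the arm holds its last target. There are 200 camera calls.

## Working session

There is one attempt and no reset: what is moved stays moved. The work goes in short steps, each a Python script; the robot and the scene stay as the last script left them, time stands still between calls to the robot, and variables do not carry over. Pictures are saved under pics/ and viewed, at most 10 in all, crops included, and the job is handed in when it is done.

```bash
mkdir -p pics; ls
python3 - <<'E'
from plant import r, vision, models, telemetry
import cv2, numpy as np
for c in ("scene","top"):
    im=vision.snapshot(c); cv2.imwrite(f"pics/{c}0.png",im[:,:,::-1])
    k=vision.get_calibration(c); print(c,k["position"])
    for t in ("choke_a","feeder","case","tube_mouth","tube_foot","nest","slide_knob","grease_tin","meter","amber_driver"):
        print(t,[(round(d["score"],2),np.round(d["at"],3).tolist()) for d in models.mark_of(t,c)[:4]])
print(telemetry.current_t())
E
```

```text
pics
scene [-0.27387212 -0.43864504  1.01830426]
choke_a [(0.73, [0.438, 0.107, 0.022]), (0.66, [0.502, 0.376, 0.084]), (0.5, [0.495, 0.295, 0.084])]
feeder [(0.85, [0.527, -0.109, 0.002])]
case [(0.6, [0.5, 0.296, 0.003]), (0.23, [0.398, -0.427, -0.0])]
tube_mouth [(0.7, [0.532, -0.113, 0.145]), (0.43, [0.498, 0.295, 0.085])]
tube_foot [(0.85, [0.526, -0.113, 0.017]), (0.7, [0.502, -0.275, 0.092])]
nest [(0.8, [0.536, -0.041, 0.012])]
slide_knob [(0.77, [0.506, -0.274, 0.093])]
grease_tin [(0.73, [0.363, 0.019, 0.001])]
meter [(0.97, [0.396, -0.427, 0.002])]
amber_driver [(0.82, [0.361, 0.02, -0.0]), (0.68, [0.529, -0.11, 0.144])]
top [ 0.28354374 -0.00610684  1.30227469]
choke_a [(0.65, [0.502, 0.375, 0.084]), (0.52, [0.442, 0.105, 0.02]), (0.51, [0.502, 0.299, 0.083])]
feeder [(0.85, [0.527, -0.11, 0.001])]
case [(0.71, [0.504, -0.274, 0.097]), (0.67, [0.493, 0.293, -0.002])]
tube_mouth []
tube_foot [(0.67, [0.528, -0.114, 0.009])]
nest [(0.75, [0.54, -0.044, 0.009])]
slide_knob [(0.6, [0.504, -0.277, 0.095])]
grease_tin [(0.86, [0.49, 0.22, 0.063])]
meter [(0.71, [0.4, -0.432, 0.0])]
amber_driver [(0.57, [0.362, 0.023, -0.002])]
1.1
```

View pics/scene0.png

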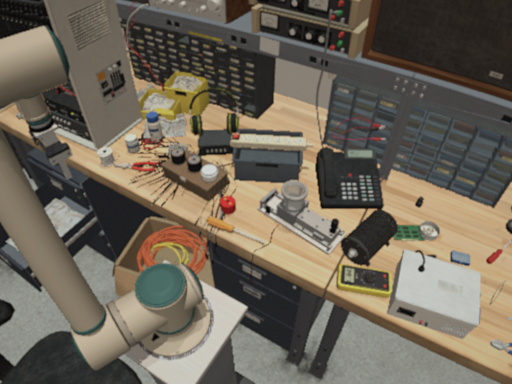

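View pics/top0.png

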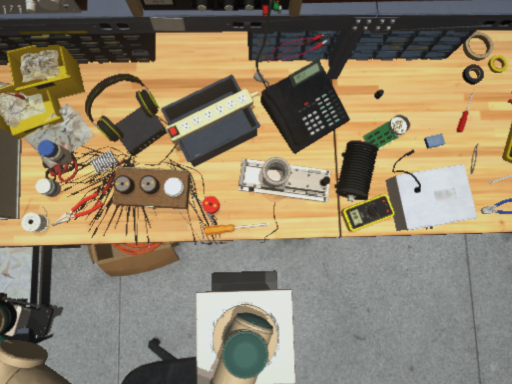

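The scene matches the network marks. In the top picture the chokes are at px (123,185) and (148,185), with the tin at (173,187). The feeder tube is at (275,172) and the knob at (325,181). Next I'll check from near with the wrist camera, over the chokes and then over the tube.

```bash
cat > h.py <<'E'
from plant import r, gripper_to, inverse_kinematics, vision, models, telemetry
import numpy as np, cv2
from scipy.spatial.transform import Rotation as R
def down(a):  # fingers close along heading a; half turn with the last joint nearest 0
    y=np.array([np.cos(a),np.sin(a),0]); z=np.array([0,0,-1.]); x=np.cross(y,z)
    return np.roll(R.from_matrix(np.c_[x,y,z]).as_quat(),1)
def pick_down(p,a):
    c=[(abs(j[5]),i) for i in (0,1) if (j:=inverse_kinematics(p,down(a+i*np.pi))) is not None]
    return down(a+min(c)[1]*np.pi)
def ray_at(px,cam,z,k):
    K=np.array([[k["fx"],0,k["cx"]],[0,k["fy"],k["cy"]],[0,0,1]])
    u=cv2.undistortPoints(np.array([[px]],float),K,np.array(k["D"]))[0,0]
    q=np.roll(k["orientation"],-1); d=R.from_quat(q).apply([u[0],u[1],1]); p=np.array(k["position"])
    return p+d*(z-p[2])/d[2]
def f(v): return np.round(v,4).tolist()
E
python3 - <<'E'
from h import *
def look(p,a,name,things):
    r.move_to(p,pick_down(p,a)); k=vision.get_calibration("wrist"); im=vision.snapshot("wrist")
    cv2.imwrite(f"pics/{name}.png",im[:,:,::-1]); print(name,f(telemetry.current_joints()),f(k["position"]))
    for t,h in things:
        print(t,[(round(d["score"],2),f(d["at"])) for d in models.mark_of(t,"wrist")[:3]])
        if h:
            for d in models.regions_of(t,"wrist")[:3]:
                m=d["pixels"].astype(np.uint8); c=max(cv2.findContours(m,0,2)[0],key=cv2.contourArea)
                (u,v),(w,hh),_=cv2.minAreaRect(c); print("  reg",round(d["score"],2),f([u,v,w,hh]),f(ray_at((u,v),"wrist",h,k)))
look([0.49,0.336,0.30],0.08,"w_chokes",[("choke_a",0.107),("grease_tin",0.101)])
look([0.53,-0.112,0.34],-0.15,"w_tube",[("tube_mouth",0),("nest",0),("slide_knob",0),("feeder",0),("tube_foot",0)])
print(telemetry.current_t())
E
```

```text
w_chokes [0.4858, 0.2761, 1.3354, 0.0006, 1.5306, 0.4038] [0.4826, 0.4117, 0.4551]
choke_a [(0.97, [0.5021, 0.3791, 0.0834]), (0.71, [0.4387, 0.1045, 0.0215]), (0.63, [0.4994, 0.2912, 0.0868])]
  reg 0.88 [269.5, 148.5, 43.6394, 43.6394] [0.5033, 0.3767, 0.107]
  reg 0.75 [219.0, 277.5, 13.0, 28.0] [0.4475, 0.1845, 0.107]
  reg 0.67 [261.9118, 205.6471, 43.4139, 40.2609] [0.5003, 0.2995, 0.107]
grease_tin [(0.87, [0.4884, 0.22, 0.0671])]
  reg 0.57 [251.0, 251.5, 45.0, 40.0] [0.491, 0.2271, 0.101]
w_tube [-0.3351, 0.1835, 1.3643, 0.0005, 1.594, -0.1866] [0.5408, -0.0368, 0.4953]
tube_mouth [(0.77, [0.5237, -0.11, 0.1404]), (0.61, [0.364, 0.0169, -0.0024])]
nest [(0.76, [0.5355, -0.0439, 0.0119])]
slide_knob [(0.69, [0.5011, -0.2754, 0.0843])]
feeder [(0.59, [0.5393, -0.0441, 0.01]), (0.58, [0.5294, -0.1091, 0.0023])]
tube_foot [(0.62, [0.5285, -0.109, 0.0115])]
4.8333
```

```bash
cd pics; python3 -c "
import cv2,numpy as np
a=cv2.imread('w_chokes.png');b=cv2.imread('w_tube.png')
cv2.imwrite('both.png',np.vstack([cv2.resize(a[100:300,100:412],None,fx=1.5,fy=1.5),cv2.resize(b[100:300,100:412],None,fx=1.5,fy=1.5)]))
cv2.imwrite('tube2.png',cv2.resize(b,(800,600)))"
```

```text
(no output)
```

View pics/tube2.png

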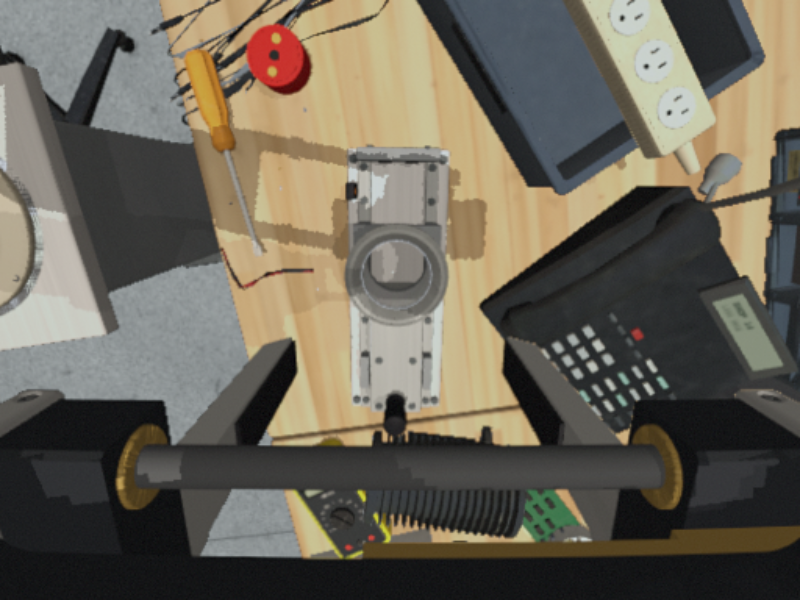

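View pics/w_chokes.png

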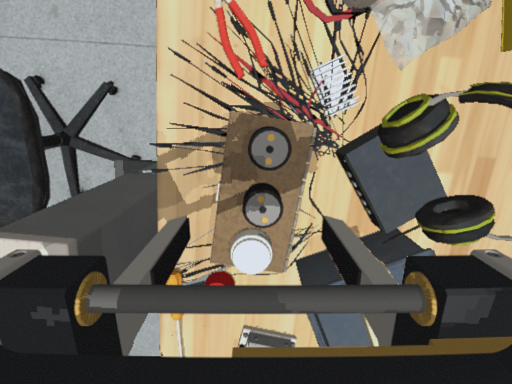

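The wrist view shows both chokes clear across the row at (269,149) and (263,206), with the tin at (251,252). The funnel centre is at about (397,273) in the 800 px view, and the tool is aligned with the channel. I'll load the first choke.

```bash
cat >> h.py <<'E'
def load(xy,mouth):
    q=pick_down([*xy,0.2],-0.08)
    r.move_to([*xy,0.20],q); r.move_l([*xy,0.115],vel=0.12,guard=10)
    gripper_to(0.05,25); print("grip",telemetry.current_opening(),telemetry.current_finger_force())
    r.move_l([*xy,0.24],vel=0.2); print("lifted",telemetry.current_opening(),f(telemetry.current_wrist_force()))
    m=[*mouth,0.23]; r.move_to(m,pick_down(m,-0.15))
    hit=r.move_l([*mouth,0.172],vel=0.08,guard=6)
    print("in mouth",hit,f(telemetry.current_ee_pos()),f(telemetry.current_wrist_force()))
    return hit
E
python3 - <<'E'
from h import *
k=vision.get_calibration("wrist"); im=cv2.imread("pics/w_tube.png",0)
cs=cv2.HoughCircles(cv2.medianBlur(im,3)[120:230,200:310],cv2.HOUGH_GRADIENT,1,3,param1=100,param2=20,minRadius=18,maxRadius=38)
for c in cs[0][:5]: print(f(c+[200,120,0]),f(ray_at(c[:2]+[200,120],0,0.142,k)))
print("manual",f(ray_at((254.1,174.7),0,0.142,k)))
E
```

```text
[253.5, 177.5, 28.6] [0.527, -0.1115, 0.142]
[248.5, 179.5, 28.6] [0.52, -0.1132, 0.142]
[254.5, 172.5, 30.8] [0.5293, -0.105, 0.142]
[244.5, 173.5, 31.9] [0.516, -0.1043, 0.142]
[252.5, 167.5, 18.5] [0.5277, -0.098, 0.142]
manual [0.5283, -0.1078, 0.142]
```

Run:
```python
from h import *
if not load((0.5028,0.377),(0.528,-0.110)):
    im=vision.snapshot("scene"); cv2.imwrite("pics/s1.png",cv2.resize(im[140:290,220:420,::-1],(800,600)))
    gripper_to(0.09); r.hold(0.4); r.move_l([0.528,-0.110,0.30],vel=0.25)
k=vision.get_calibration("wrist"); im=vision.snapshot("wrist"); cv2.imwrite("pics/w1.png",im[:,:,::-1])
for t in ("choke_a",): print([(round(d["score"],2),f(d["at"])) for d in models.mark_of(t,"wrist")[:4]])
print(telemetry.current_t())
```

```text
grip 0.055192402379554216 25.000185627141036
lifted 0.05529103053582827 [0.1978, -0.5232, -2.2117]
in mouth False [0.5284, -0.1101, 0.1724] [-1.1796, 0.1394, -0.6222]
[(0.73, [0.4414, 0.1035, 0.0236]), (0.6, [0.5282, -0.1081, 0.0336])]
13.575
```

View pics/w1.png

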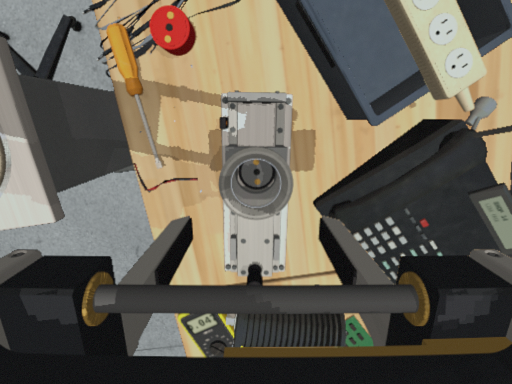

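The first choke sits flat at the foot of the tube: brass inserts at (258,175), height 0.033 as expected. I'll load the second.

Run:
```python
from h import *
if not load((0.4995,0.298),(0.528,-0.109)):
    gripper_to(0.09); r.hold(0.4); r.move_l([0.528,-0.109,0.30],vel=0.25)
im=vision.snapshot("wrist"); cv2.imwrite("pics/w2.png",im[:,:,::-1])
for t in ("choke_a","slide_knob"): print([(round(d["score"],2),f(d["at"])) for d in models.mark_of(t,"wrist")[:4]])
vision.snapshot("top")
for t in ("slide_knob",): print([(round(d["score"],2),f(d["at"])) for d in models.mark_of(t,"top")[:4]])
print(telemetry.current_t())
```

```text
grip 0.05472001651651502 25.000176958856173
lifted 0.055097330617285896 [-0.1447, 0.4819, -1.4049]
in mouth False [0.5284, -0.1091, 0.1724] [0.0031, 0.9991, -1.0931]
[(0.73, [0.4406, 0.1049, 0.0226])]
[(0.67, [0.5042, -0.2703, 0.0829])]
[(0.73, [0.5045, -0.2768, 0.0948]), (0.44, [0.3627, 0.0238, -0.0008])]
21.8083
```

View pics/w2.png

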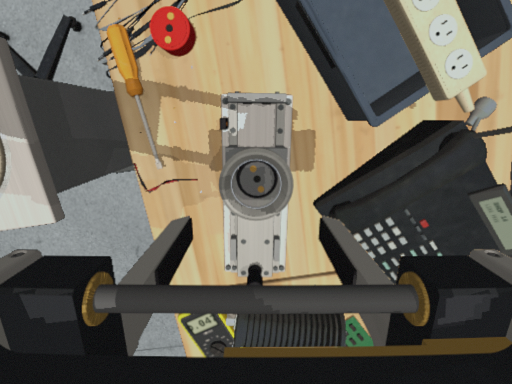

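The second choke lies level higher in the tube, with its inserts at (257,180). The knob at (0.5035,-0.2755) is 167 mm behind the tube axis, as specified. Now I'll push the slide.

```bash
cat >> h.py <<'E'
U=np.array([0.146,0.9893,0])
E
python3 - <<'E'
from h import *
K=np.array([0.5035,-0.2755,0.096]); up=K+[0,0,0.07]
r.move_l([K[0],K[1],0.30],vel=0.3) if False else r.move_to(up,pick_down(up,-0.1466))
print(r.move_l(K,vel=0.1,guard=10)); gripper_to(0.02,40)
p0=telemetry.current_ee_pos(); print(telemetry.current_opening(),f(p0),f(telemetry.current_wrist_force()))
print(r.move_l(K+U*0.079,vel=0.05,guard=25)); p=telemetry.current_ee_pos()
print("travel",np.dot(np.subtract(p,p0),U),telemetry.current_opening(),f(telemetry.current_wrist_force()))
im=vision.snapshot("scene"); cv2.imwrite("pics/s2.png",cv2.resize(im[170:260,240:360,::-1],(800,600)))
for t in ("choke_a","slide_knob"): print([(round(d["score"],2),f(d["at"])) for d in models.mark_of(t,"scene")[:4]])
print(telemetry.current_t())
E
```

```text
False
0.024176818381588215 [0.5007, -0.275, 0.0958] [-5.925, 0.1447, 3.5616]
False
travel 0.0741574652517013 0.024303599394918836 [-7.1641, -12.9483, 0.3528]
[(0.54, [0.5246, -0.1104, 0.0711]), (0.53, [0.5393, -0.0416, 0.033]), (0.53, [0.4393, 0.1048, 0.0243])]
[(0.91, [0.5147, -0.2064, 0.0918]), (0.37, [0.5303, -0.1146, 0.1431])]
26.4417
```

View pics/s2.png

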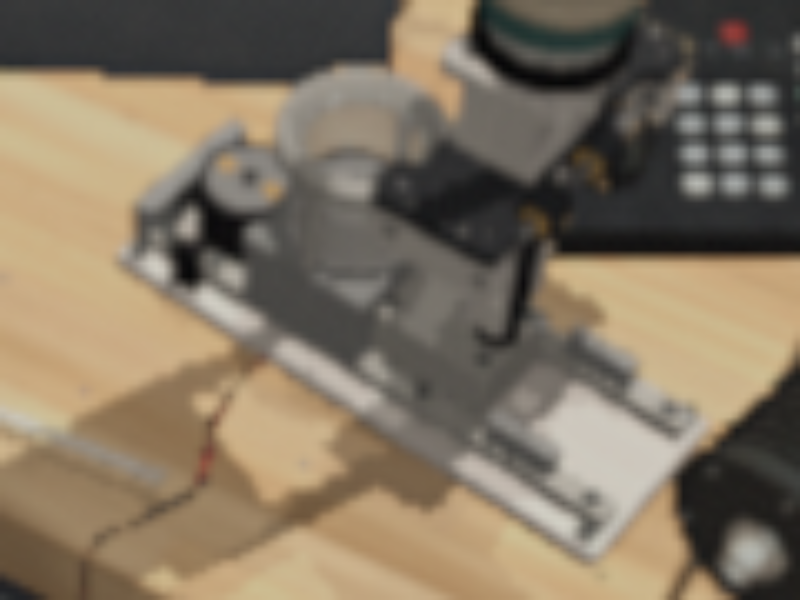

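The front choke stands in the nest, and travel reads 74 mm. I'll press a bit more to be sure the slide is at its stop, then draw it back.

Run:
```python
from h import *
K=np.array([0.5012,-0.2752,0.096]); P=lambda:np.dot(np.subtract(telemetry.current_ee_pos(),K),U)
F=lambda:f(telemetry.current_wrist_force())
print(r.move_l(K+U*0.085,vel=0.03,guard=30),"fwd",P(),F())
print(r.move_l(K-U*0.008,vel=0.05,guard=60),"back",P(),F()); 
print(telemetry.current_opening(),telemetry.current_t())
vision.snapshot("scene")
for t in ("choke_a","slide_knob"): print([(round(d["score"],2),f(d["at"])) for d in models.mark_of(t,"scene")[:4]])
```

```text
False fwd 0.07472793076163357 [-6.1917, -25.9015, -7.0689]
False back -0.001060305228881672 [4.4182, 18.6076, 3.2286]
0.0240589142880616 28.8167
[(0.69, [0.5368, -0.0403, 0.0324]), (0.69, [0.5291, -0.112, -0.0037]), (0.64, [0.4393, 0.1071, 0.0243]), (0.28, [0.5233, -0.1121, 0.0135])]
[(0.8, [0.5012, -0.279, 0.0908])]
```

Both end stops were reached: force built up at 74.7 mm forward and at -1.1 mm back. I'll release and check.

Run:
```python
from h import *
K=np.array([0.5012,-0.2752,0.096])
r.move_l(K-U*0.003,vel=0.05); print(f(telemetry.current_wrist_force()))
gripper_to(0.07); r.move_l(K+[0,0,0.10],vel=0.2)
p=[0.515,-0.112,0.32]; r.move_to(p,pick_down(p,-0.1466)); r.hold(0.3)
a=vision.snapshot("wrist"); b=vision.snapshot("scene")
for t in ("choke_a","slide_knob"):
  for c in ("wrist","scene"): print(c,[(round(d["score"],2),f(d["at"])) for d in models.mark_of(t,c)[:4]])
cv2.imwrite("pics/end.png",np.hstack([cv2.resize(a[60:300,150:350],(400,480)),cv2.resize(b[170:260,260:335],(400,480))])[:,:,::-1])
print(telemetry.current_t())
```

```text
[1.0494, 8.5193, 1.1051]
wrist [(0.79, [0.544, -0.0393, 0.029]), (0.71, [0.4405, 0.1039, 0.0219]), (0.58, [0.5274, -0.1163, 0.0325])]
scene [(0.57, [0.439, 0.1047, 0.0229]), (0.49, [0.5374, -0.0414, 0.035])]
wrist [(0.57, [0.502, -0.2756, 0.0847])]
scene [(0.94, [0.5014, -0.2755, 0.0928]), (0.33, [0.4977, 0.2984, 0.0032])]
32.15
```

View pics/end.png

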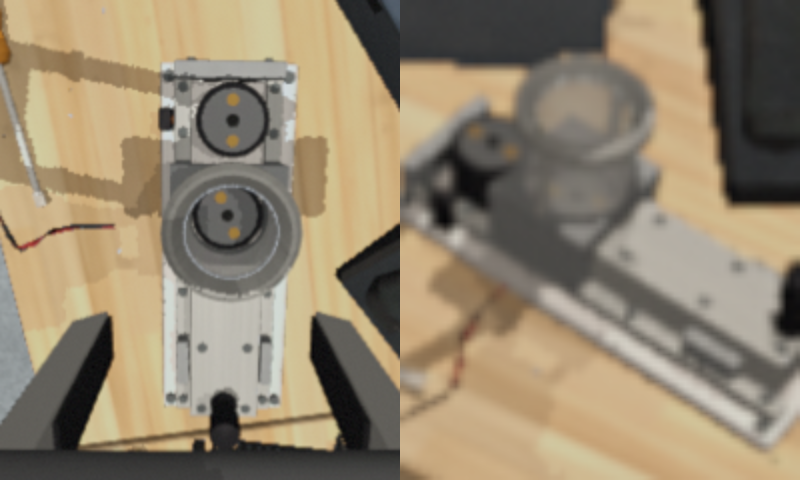

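One choke is in the nest (232,120) and the other lies at the tube foot (228,215). The slide is back and the gripper is clear.

```bash
python3 -c "
from plant import r
print(r.sign_off())"
```

```text
the job is handed in; nothing more can be done
None
```

The job is handed in at about 32 s of the 61 s allowed: one choke is in the nest, the other is at the foot of the tube, the slide is fully back, and the arm touched nothing else that I saw.

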